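Slide the loaded tray across the gap onto the draining rack

ROBOT

A 7-joint arm with a two-finger parallel gripper is mounted at the origin on the work surface. World frame = base frame: x ahead of the robot, y to its left, z up, the work surface at z = 0. Lengths are in m, angles in rad, forces in N, time in s.
With the tool pointing down it reaches from about 0.4 to 0.85 m from the base axis. Payload 10.4 kg.
Tool frame: the origin (TCP) lies between the finger pads; the fingertips stand 22 mm ahead of it and the grasp point (between the pads) lies 3 mm ahead of it; z points along the fingers, y is the line along which they close (so a half turn about z gives the same grasp; the last joint's range is limited). The gripper opens to 85 mm and grips with 20 to 120 N. Pads are 22 mm wide; open, the fingers measure 114 mm over their backs; the gripper's body (76 mm by 85 mm) begins 54 mm behind the grasp point. The pads swing forward as they close: fully open they stand 13 mm farther back than shut.
Start: joints at [-0.023, 0.332, -0.065, 1.46, 0.022, 1.35, -0.088], TCP at [0.625, 0, 0.253] pointing down, gripper open.
Joint ranges: [-2.6, 2.6], [-0.5, 2.12], [-1.47, 1.34], [0.16, 2.42], [-1.27, 4.41], [0.06, 2.06], [-2.6, 2.6]. Speed limits (rad/s): [2.22, 2.22, 2.79, 2.79, 3.14, 3.14, 3.14].

INTERFACE

Orientations are given as a unit quaternion [x, y, z, w].
In Python, from workcell import manip, camera, ticket, boxes_of, outline_of gives the robot as it stands.
- The arm moves only by the tool carry_out, never from a script. Its argument "deltas" is a list of rows, each a list of 5 numbers: the shift along the tool's x, y, z as a fraction of full scale, then the turn about the tool's z as a fraction of full scale, then the opening, from -1 (shut) to 1 (fully open), so that 0 is half open. In form: [[tx, ty, tz, spin, gripper], ...]. A call has 1 to 20 rows; each row is the pose to reach, as a shift and turn from the pose commanded when the call began, along the tool's axes at that moment; what a row does not reach only later rows make up. Full scale, the value 1, is 150 mm for a shift and 30 degrees for a turn. A row lasts 1/8 s, in which the tool goes at most 62.5 mm and 10.7 degrees, less where a joint would pass 70% of its speed; a pose out of reach is approached as far as the arm can. A call with a number of a shift or a turn outside -1 to 1 is refused whole. A call with a gripper value outside its range is refused whole. The fingers move at their own pace and stop on an object; "force" is the grip in N (left out, the last holds). Time passes only in rows, so rows that repeat a pose let the fingers close. It gives the time, the measured TCP pose, the force, the opening and the grip force at its end, in the units of the state.
- manip.get_obs(): the state, without advancing time (a new reading comes with each control period).
- camera(name): name is "scene" or "side" or "wrist"; returns a dict with "img" (400x640x3 uint8, red, green, blue), "depth" (400x640 float32, m along the optical axis (not along the pixel's ray), 0 where there is no reading), "vertical_fov" (degrees; the focal length in pixels is half the picture's height over the tangent of half this angle, whatever the lens; pixels are square), "cx", "cy" (the principal point, pixels), "R" (3x3) and "t" (3): a world point X has camera coordinates R X + t. Camera axes: x right, y down, z forward; pixel columns grow to the right and rows downward; lengths in m; the calibration is good to about 2 mm. A picture is of the moment at which its call begins.
- ticket.hand_in(): hands the job in; it is judged then, once.
Trained networks look in a picture, given as the dict that the camera call returned (one of the last four; its "shot" number tells which), for a name from the list of things; names that differ only in an ending like _2 or _b are one class to them, and where a whole thing is asked for, a point or a joint stands for the part that bears it (a point fixed in the world has none). Each returns a list of dicts, best first, with "conf" (0 to 1); they miss things now and then, are a little off and sometimes report something else, mostly with a low value. They report only what shows in the picture. A call takes as long as a camera call.
- boxes_of(query, picture): "position" ([x, y, z] in m, in world coordinates, good to about 4 mm: the middle of the surface that is visible of it).
- outline_of(query, picture): "region" (400x640 bool, what is visible of it).
The state is a dict: "clock": time; "joint_pos": joint angles; "joint_velocities": joint speeds; "tau": joint torques, N m; "position": TCP position; "ee_rot": TCP orientation; "ft_force": force on the tool from outside, world axes, zero at the start; "torque": the same for the moment, N m; "grip_width": opening from 0.0 (shut) to 1.0 (fully open); "grasp_force": force on a finger pad.
Only numpy, scipy, OpenCV 4.12 (cv2) and the standard library are available. Lean on these libraries where they do the work, as an engineer would, in place of code of your own. Each camera call takes 0.05 s, during which the arm holds its last target. There are 200 camera calls.

TASK

Slide the loaded wooden tray off the chopping board, straight across the open gap, onto the middle of the steel draining rack: keep it level all the way so that its front does not sag into the gap, and do not lift it clear, carry it over or bear down hard on it. Feel for the sprung metal bar near the far end of the rack and press the tray squarely and gently home against it, so that the bar gives by a few millimetres but is not rammed in; then let go, leaving the tray resting against the bar. The jar and cups stay standing in the tray and everything else stays where it is.

Things in the scene. Friction and masses are not known exactly. Their poses are not given: they have to be found in the camera images.
- tray: Light wooden tray, 260 x 170 mm, 0.7 to 0.95 kg with its load. Most weight is in the front half: merely pushed from behind it tips into the gap, so hold its tail down or grip it. Origin: centre of underside; x forwards (across the gap), z up. Floor 6 mm, rim 24 mm high. Mid-end hand-holds, front and rear: end wall 10 mm thick along x, 100 mm wide, rising to 45 mm; can be pinched from above.
- tail_grip (a point): Middle of the rear hand-hold (the end away from the gap): 125 mm behind the tray's origin, 32 mm above its underside. Axes as the tray's.
- nose (a point): Middle of the tray's front end face at underside height, 130 mm ahead of its origin. Axes as the tray's.
- board: Wooden chopping board on feet, fixed, 300 x 260 mm, top 60 mm above the worktop. The tray starts on it, up to 5 degrees askew. Origin: centre of its underside, on the worktop. x points across the gap; the rounded front edge is 150 mm ahead of the origin.
- rack: Fixed steel rack, 360 mm long (x) and 300 mm wide, flat deck, rounded entry edge; x as the board's, its middle line up to 8 mm to one side of the board's. Origin: middle of the entry edge, 60 mm below the deck. The deck is up to 3 mm lower or 1.5 mm higher than the board's top. Open gap from board edge to entry edge: 110 to 132 mm.
- bar (a joint): Sprung aluminium bar, 220 mm wide, 26 mm high, across the rack near its far end, on a black-clamped steel fence; the tray's nose meets it squarely. Value: how far it is pressed in (m), 0 when free, 2 N per mm, hard stop at 12 mm. The fence is set anywhere: the free bar's face is 265 to 330 mm from the rack's entry edge, not measured. 3 to 6 mm (about 7 to 13 N) is a right press; sliding the tray alone takes 2 to 6 N.
- jar: White lidded jar, 76 mm across, 105 mm high, standing in the front half of the tray. Origin: centre of its underside.
- cup_a: White cup, 60 mm across, 65 mm high, standing in the tray's left half, near the middle of its length. Origin: centre of its underside.
- cup_b: Like cup_a, in the tray's right half.
- bowl: Bystander: small brown bowl, 72 mm wide and 38 mm high, on the worktop in the gap, below the tray's path. Origin: centre of its underside.
- spice: Bystander: spice jar, 30 mm across, 60 mm high, on the rack's left edge, its centre about 126 mm to the left of the rack's middle line. Origin: centre of its underside.
- mug: Bystander: blue mug, 80 mm across, 90 mm high, on the worktop's far side.
- pepper: Bystander: wooden pepper mill, 52 mm across, 132 mm high, on the worktop in the gap, left of the tray's path.

How it is judged:
By the outcome, as a careful person would: the job done as asked, in the order asked, and still so for the second after the job is handed in, with the robot touching nothing.
It also fails if it takes over 64 s, if anything falls off the work surface, if the arm or the gripper's body presses on something with over 40 N, if the wrist force passes 120 N, or if a joint passes its speed limit or range.

## Working session

There is one attempt and no reset: what is moved stays moved. The work goes in short steps, Python scripts to look and compute and a tool call to move; the robot and the scene stay as the last step left them, time stands still between calls to the robot, and variables do not carry over. Pictures are saved under pics/ and viewed, at most 10 in all, crops included, and the job is handed in when it is done.

Besides the shell and the picture viewer there is one more tool, called after "Call:" as a command line: name --pt "numbers of a row" for each row, then --argument value for the rest. carry_out: Moves the arm, as the interface text tells. Its arguments: {"type":"object","properties":{"deltas":{"type":"array","items":{"type":"array","items":{"type":"number"}}},"force":{"type":"number"}},"required":["deltas"]}

```bash
mkdir -p pics
cat > h.py <<'E'
import numpy as np,cv2
from workcell import manip,camera,ticket,boxes_of,outline_of
def cloud(p):
    d=p["depth"];h,w=d.shape;f=h/2/np.tan(np.radians(p["vertical_fov"])/2)
    v,u=np.mgrid[:h,:w];P=np.stack([(u-p["cx"])*d/f,(v-p["cy"])*d/f,d],-1)
    return (P-p["t"])@np.asarray(p["R"])
def save(p,n): cv2.imwrite("pics/"+n,p["img"][:,:,::-1])
E
python3 - <<'E'
from h import *
o=manip.get_obs();print({k:np.round(v,3) for k,v in o.items()})
ps=[camera(n) for n in("scene","side","wrist")]
cv2.imwrite("pics/a.png",cv2.resize(np.vstack([ps[0]["img"],ps[1]["img"]]),(768*5//8,600))[:,:,::-1])
save(ps[0],"s.png");save(ps[1],"d.png")
for n,p in zip("sdw",ps):
    C=cloud(p)
    for q in("tray","board","rack","bar","jar","cup_a","tail_grip","nose","spice","bowl","pepper"):
        r=boxes_of(q,p);print(n,q,[(np.round(a["position"],3).tolist(),round(a["conf"],2)) for a in r[:2]])
E
```

```text
{'clock': np.float64(0.0), 'joint_pos': array([-0.023,  0.333, -0.065,  1.461,  0.022,  1.35 , -0.089]), 'joint_velocities': array([-0.001, -0.001,  0.   ,  0.001, -0.   ,  0.   , -0.001]), 'tau': array([ 0.0000e+00, -6.2545e+01,  5.0000e-02, -3.9161e+01,  1.6000e-02,
        1.0000e-02, -0.0000e+00]), 'position': array([ 0.625, -0.   ,  0.252]), 'ee_rot': array([ 0.707,  0.707, -0.001, -0.   ]), 'ft_force': array([ 0.01 , -0.069,  0.231]), 'torque': array([-0.039, -0.001, -0.008]), 'grasp_force': np.float64(0.0), 'grip_width': np.float64(1.003)}
s tray []
s board [([0.618, 0.105, 0.057], 0.88)]
s rack [([0.554, -0.284, 0.061], 0.9)]
s bar [([0.553, -0.376, 0.085], 0.89)]
s jar [([0.53, 0.103, 0.131], 0.83)]
s cup_a [([0.587, 0.183, 0.095], 0.51)]
s tail_grip [([0.556, 0.15, 0.075], 0.83)]
s nose [([0.557, 0.15, 0.077], 0.93)]
s spice [([0.664, -0.125, 0.095], 0.78)]
s bowl [([0.486, 0.005, 0.022], 0.81)]
s pepper [([0.555, -0.286, 0.062], 0.74), ([0.695, -0.032, 0.074], 0.66)]
d tray [([0.522, 0.249, 0.069], 0.93)]
d board [([0.545, 0.304, 0.061], 0.9), ([0.525, 0.25, 0.069], 0.33)]
[... 225 characters left out ...]
rip [([0.522, 0.251, 0.066], 0.64), ([0.521, -0.374, 0.079], 0.47)]
d nose [([0.52, 0.252, 0.065], 0.68)]
d spice [([0.662, -0.111, 0.099], 0.5), ([0.478, 0.212, 0.109], 0.27)]
d bowl [([0.677, -0.003, 0.072], 0.49), ([0.475, -0.023, 0.028], 0.4)]
d pepper [([0.675, -0.005, 0.069], 0.87)]
w tray [([0.559, 0.099, 0.065], 0.83)]
w board [([0.622, 0.085, 0.06], 0.97), ([0.662, -0.107, 0.103], 0.18)]
w rack [([0.56, -0.117, 0.06], 0.71)]
w bar []
w jar [([0.523, 0.114, 0.166], 0.67)]
w cup_a []
w tail_grip [([0.555, 0.101, 0.069], 0.79)]
w nose [([0.56, 0.092, 0.068], 0.66)]
w spice [([0.659, -0.107, 0.106], 0.63)]
w bowl [([0.486, -0.006, 0.025], 0.65)]
w pepper [([0.677, -0.007, 0.114], 0.85)]
```

View pics/s.png

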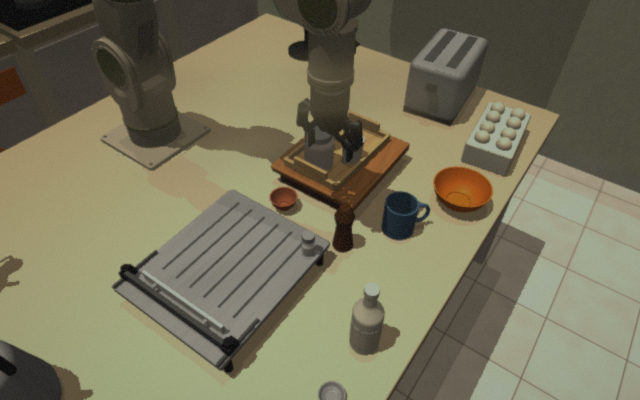

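View pics/d.png

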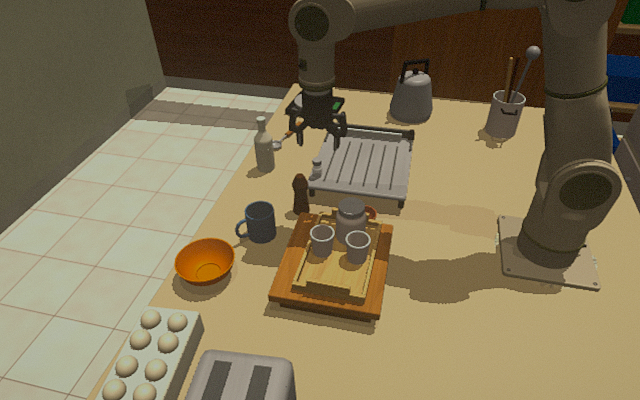

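The scene and side views show the board and tray at y≈+0.2 and the rack towards −y. The bar lies across the rack's far end (scene px ~190,300; side px ~370,130), so travel is along −y. The rear hand-hold is at side px ~(335,293). Next I'll take metric measurements from the clouds.

Run:
```python
from h import *
for n in("scene","side"):
    p=camera(n);C=cloud(p);np.save(n+".npy",C)
    print(n)
    def st(m,l):
        q=C[m]
        if len(q)>20: print(l,len(q),"pct2/50/98",np.round(np.percentile(q,[2,50,98],axis=0),4).tolist())
        return q
    for k in("tray","board","rack","bar","jar","cup_a","spice"):
        for r in outline_of(k,p)[:2]:
            m=r["region"]&(p["depth"]>0); q=st(m,k+" %.2f"%r["conf"])
            if k in("board","rack"):
                z=q[:,2]; h=np.histogram(z,bins=np.arange(.05,.07,.001)); print(h[0].tolist())
                t=q[(abs(z-.0595)<.004)]; 
                if len(t)>50: print(cv2.minAreaRect(t[:,:2].astype(np.float32)*1000))
    x,y,z=C[...,0],C[...,1],C[...,2]
    m=(z>.098)&(z<.112)&(y>.2)&(y<.36)&(x>.42)&(x<.68); q=st(m,"handhold top")
    if len(q)>20: print(cv2.minAreaRect(q[:,:2].astype(np.float32)*1000))
    m=(z>.072)&(z<.112)&(y>.05)&(y<.36)&(x>.40)&(x<.68)
    # top view maps
    im=np.zeros((400,700,3),np.uint8)
    m=(y>-.5)&(y<.4)&(x>.3)&(x<.8)&(z>.04)&(z<.2)
    im=np.zeros((500,900,3),np.uint8)
    im[((x[m]-.3)*1000).astype(int),((.4-y[m])*1000).astype(int)]=cv2.applyColorMap(np.clip((z[m]-.05)*255/.08,0,255).astype(np.uint8)[:,None],cv2.COLORMAP_JET)[:,0]
    cv2.imwrite(f"pics/top_{n}.png",cv2.resize(im,(600,333)))
a=cv2.imread("pics/top_scene.png")[:300];b=cv2.imread("pics/top_side.png")[:300];cv2.imwrite("pics/top.png",np.vstack([a,b]))
```

```text
scene
tray 0.66 2388 pct2/50/98 [[0.4423, 0.0645, 0.0597], [0.5602, 0.1462, 0.0734], [0.6082, 0.3222, 0.1037]]
board 0.70 3157 pct2/50/98 [[0.4117, 0.0481, 0.0045], [0.6193, 0.1041, 0.0566], [0.6646, 0.3365, 0.0605]]
[26, 38, 36, 77, 152, 289, 477, 512, 476, 264, 84, 29, 6, 0, 0, 1, 0, 0, 0, 0]
((534.3609008789062, 196.375732421875), (260.0579528808594, 301.733642578125), 0.8239375352859497)
board 0.46 491 pct2/50/98 [[0.462, -0.0387, 0.0019], [0.4844, 0.0037, 0.0227], [0.5264, 0.0251, 0.0373]]
[0, 0, 0, 0, 0, 0, 0, 0, 0, 0, 0, 0, 0, 0, 0, 0, 0, 0, 0, 0]
rack 0.58 20071 pct2/50/98 [[0.3961, -0.4262, 0.0488], [0.5529, -0.2856, 0.0571], [0.6871, -0.0837, 0.0881]]
[54, 68, 130, 449, 1299, 2923, 4226, 3934, 2564, 989, 278, 79, 67, 83, 98, 100, 91, 79, 48, 44]
((537.9799194335938, -251.55978393554688), (300.43463134765625, 358.1803283691406), 1.078356146812439)
bar 0.89 823 pct2/50/98 [[0.4364, -0.3864, 0.0585], [0.5485, -0.377, 0.0817], [0.6482, -0.3689, 0.0874]]
jar 0.95 892 pct2/50/98 [[0.4869, 0.0858, 0.0738], [0.533, 0.1024, 0.1293], [0.5481, 0.1375, 0.1705]]
cup_a 0.59 2607 pct2/50/
[... 1502 characters left out ...]
, -0.3751, 0.061], [0.5165, -0.3674, 0.0765], [0.6064, -0.3604, 0.0884]]
jar 0.87 1041 pct2/50/98 [[0.4725, 0.1032, 0.078], [0.5091, 0.1522, 0.1495], [0.5423, 0.1671, 0.1733]]
cup_a 0.96 679 pct2/50/98 [[0.5389, 0.1687, 0.0682], [0.5652, 0.2071, 0.1099], [0.5921, 0.2253, 0.1323]]
cup_a 0.82 696 pct2/50/98 [[0.451, 0.1731, 0.0683], [0.4769, 0.2131, 0.1102], [0.5028, 0.2288, 0.1327]]
spice 0.45 189 pct2/50/98 [[0.6441, -0.1485, 0.0564], [0.6553, -0.1095, 0.0928], [0.6802, -0.1018, 0.1207]]
handhold top 388 pct2/50/98 [[0.4546, 0.2069, 0.0983], [0.519, 0.3228, 0.1045], [0.5795, 0.3318, 0.1112]]
((520.8341064453125, 267.52850341796875), (131.3181915283203, 137.10238647460938), 88.71537017822266)
```

View pics/top.png

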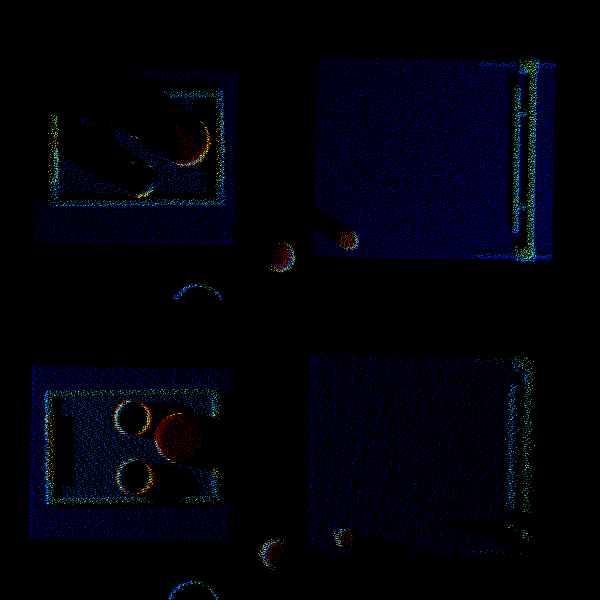

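Call:
carry_out --pt "0.3 -0.2 0 -0.25 1" --pt "0.6 -0.4 0 -0.55 1" --pt "0.9 -0.6 0 -0.85 1" --pt "1 -0.667 0 -1 1" --pt "1 -0.667 0 -1 1"

```text
clock: 3.22
position: [0.5244, 0.1512, 0.2537]
ee_rot: [0.499, 0.867, 0.0, 0.0]
ft_force: [1.1, -0.5, -0.4]
grip_width: 1.0
grasp_force: 0.0
```

Call:
carry_out --pt "0 0 0 -0.25 1" --pt "0 0 0 -0.55 1" --pt "0 0 0 -0.85 1" --pt "0 0 0 -1 1" --pt "0 0 0 -1 1"

```text
clock: 3.85
position: [0.5257, 0.1485, 0.2532]
ee_rot: [0.261, 0.965, -0.0, 0.0]
ft_force: [-1.0, -0.6, -0.0]
grip_width: 1.005
grasp_force: 0.0
```

Call:
carry_out --pt "0 0 0 -0.25 1" --pt "0 0 0 -0.55 1" --pt "0 0 0 -0.85 1" --pt "0 0 0 -1 1" --pt "0 0 0 -1 1"

```text
clock: 4.47
position: [0.5254, 0.1492, 0.2533]
ee_rot: [0.002, 1.0, -0.0, 0.0]
ft_force: [0.8, 0.8, 0.9]
grip_width: 0.999
grasp_force: 0.0
```

Call:
carry_out --pt "0 0.3 0 0 1" --pt "0 0.6 0 0 1" --pt "0 0.9 0 0 1" --pt "0 1 0 0 1" --pt "0 1 0 0 1" --pt "0 1 0 0 1"

```text
clock: 5.22
position: [0.5257, 0.2981, 0.2533]
ee_rot: [0.002, 1.0, -0.0, 0.0]
ft_force: [-0.1, 0.1, 0.3]
grip_width: 1.003
grasp_force: 0.0
```

```bash
cat > fit.py <<'E'
from h import *
import sys
def fitline(q,ax):  # fit coordinate 1-ax as fn of ax robustly -> slope, intercept
    a,b=q[:,ax],q[:,1-ax]
    k=np.ones(len(a),bool)
    for _ in range(5):
        c=np.polyfit(a[k],b[k],1);r=b-np.polyval(c,a);k=abs(r)<.006
    return c,k.sum()
E
cat > m.py <<'E'
from fit import *
import sys
for n in("wrist","side","scene"):
    p=camera(n);C=cloud(p);x,y,z=[C[...,i] for i in range(3)]
    save(p,sys.argv[1]+"_"+n+".png")
    def L(m,ax,l):
        q=C[m]
        if len(q)<30: return
        c,k=fitline(q,ax);print(n,l,"n",k,"slope deg %.2f"%np.degrees(c[0]),"at mid", np.round(np.polyval(c,.53 if ax==0 else .2),4),"z95 %.4f"%np.percentile(q[:,2],95))
    L((z>.09)&(z<.112)&(y>.3)&(y<.35)&(x>.46)&(x<.6),0,"tail hold y")
    L((z>.078)&(z<.088)&(x>.58)&(x<.63)&(y>.08)&(y<.32),1,"left rim x")
    L((z>.078)&(z<.088)&(x>.42)&(x<.46)&(y>.08)&(y<.32),1,"right rim x")
    m=(z>.098)&(z<.112)&(y>.3)&(y<.35)&(x>.44)&(x<.62)
    if m.sum()>20: print(n,"hold top",m.sum(),np.round(np.percentile(C[m],[1,10,50,90,99],axis=0),4).tolist())
o=manip.get_obs();print(np.round(o["position"],4),np.round(o["ee_rot"],4),o["clock"],np.round(o["ft_force"],2),np.round(o["joint_pos"],2))
E
python3 m.py b
```

```text
wrist tail hold y n 1374 slope deg -0.54 at mid 0.3226 z95 0.1051
wrist left rim x n 1526 slope deg 0.44 at mid 0.6044 z95 0.0844
wrist right rim x n 2687 slope deg 0.53 at mid 0.4435 z95 0.0841
wrist hold top 1289 [[0.4762, 0.3179, 0.0994], [0.4838, 0.3188, 0.103], [0.521, 0.3229, 0.104], [0.5632, 0.327, 0.1049], [0.5736, 0.3281, 0.1057]]
side tail hold y n 300 slope deg -0.29 at mid 0.3286 z95 0.1068
side left rim x n 171 slope deg 0.41 at mid 0.6007 z95 0.0866
side right rim x n 256 slope deg 0.65 at mid 0.4389 z95 0.0864
side hold top 238 [[0.4729, 0.3197, 0.0983], [0.4819, 0.3219, 0.1], [0.5206, 0.3277, 0.1043], [0.5605, 0.331, 0.1064], [0.5697, 0.3324, 0.1079]]
scene tail hold y n 163 slope deg 0.07 at mid 0.3173 z95 0.1039
scene left rim x n 216 slope deg 0.50 at mid 0.6043 z95 0.0841
scene right rim x n 90 slope deg 0.94 at mid 0.4427 z95 0.0836
scene hold top 107 [[0.4753, 0.3123, 0.0981], [0.482, 0.3142, 0.0991], [0.5215, 0.3191, 0.1016], [0.5653, 0.3248, 0.1038], [0.5732, 0.3281, 0.1053]]
[0.5255 0.2986 0.2535] [ 1.2e-03  1.0e+00 -2.0e-04  3.0e-04] 5.375 [-0.99 -0.06  1.53] [-0.28  0.31 -0.39  1.5   0.12  1.35  0.89]
```

View pics/b_wrist.png

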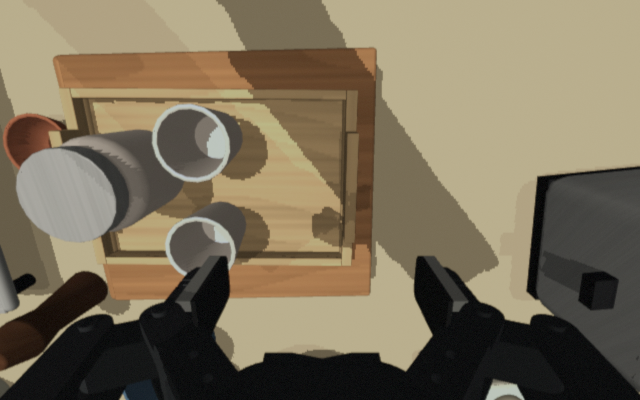

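Wrist view: the tail hand-hold stands at px (350,190), with the cups clear of the fingers and the toaster off to the right. All three views agree on the hold to within about 5 mm: (0.524, 0.323), top at 0.104. I'm descending half open.

Call:
carry_out --pt "0.005 0.08 0.1 0.01 0" --pt "0.01 0.163 0.3 0.017 0" --pt "0.01 0.163 0.5 0.017 0" --pt "0.01 0.163 0.65 0.017 0" --pt "0.01 0.163 0.7 0.017 0" --pt "0.01 0.163 0.7 0.017 0" --pt "0.01 0.163 0.7 0.017 0"

```text
clock: 6.25
position: [0.5239, 0.3249, 0.1493]
ee_rot: [0.004, 1.0, 0.0, 0.001]
ft_force: [0.3, 1.0, -0.6]
grip_width: 0.501
grasp_force: 0.0
```

```bash
python3 m.py c
```

```text
wrist tail hold y n 2906 slope deg -0.49 at mid 0.323 z95 0.1050
wrist left rim x n 945 slope deg 0.46 at mid 0.6037 z95 0.0864
wrist right rim x n 4678 slope deg 0.44 at mid 0.4435 z95 0.0840
wrist hold top 2870 [[0.4755, 0.3181, 0.1023], [0.4827, 0.3191, 0.1032], [0.5188, 0.323, 0.104], [0.5622, 0.3269, 0.1048], [0.5735, 0.3279, 0.1054]]
side tail hold y n 257 slope deg -0.54 at mid 0.3289 z95 0.1066
side left rim x n 167 slope deg 0.56 at mid 0.6006 z95 0.0864
side right rim x n 256 slope deg 0.59 at mid 0.439 z95 0.0864
side hold top 186 [[0.4723, 0.3192, 0.0985], [0.479, 0.322, 0.0998], [0.5097, 0.3281, 0.1043], [0.5627, 0.3313, 0.1064], [0.5696, 0.3325, 0.1079]]
scene tail hold y n 163 slope deg 0.15 at mid 0.317 z95 0.1042
scene left rim x n 217 slope deg 0.51 at mid 0.6044 z95 0.0843
scene right rim x n 92 slope deg 0.69 at mid 0.4428 z95 0.0837
scene hold top 110 [[0.4734, 0.3118, 0.0981], [0.4854, 0.3139, 0.0991], [0.5249, 0.3179, 0.1014], [0.5645, 0.3246, 0.1041], [0.5735, 0.3271, 0.106]]
[0.5238 0.3247 0.1492] [4.5e-03 1.0e+00 3.0e-04 6.0e-04] 6.4 [-0.11  0.29  0.92] [-0.32  0.42 -0.39  1.6   0.17  1.16  0.81]
```

View pics/c_wrist.png

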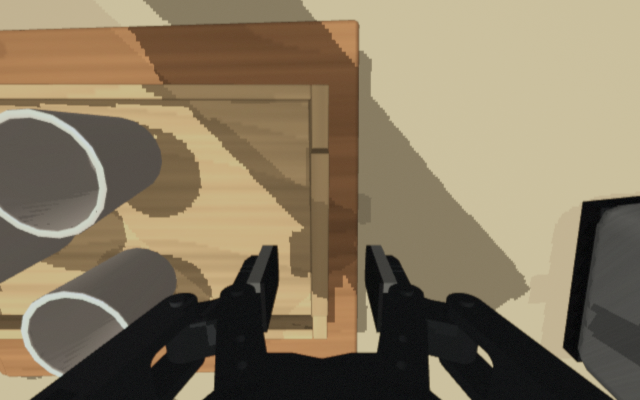

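The wrist view shows the hand-hold (px 320,200) midway between the pads. I'm descending and gripping.

Call:
carry_out --pt "0 -0.01 0.12 0 0" --pt "0 -0.01 0.25 0 0" --pt "0 -0.01 0.34 0 0" --pt "0 -0.01 0.36 0 0" --pt "0 -0.01 0.36 0 0"

```text
clock: 7.02
position: [0.5235, 0.3231, 0.0942]
ee_rot: [0.004, 1.0, 0.0, -0.0]
ft_force: [-0.3, 0.7, -0.6]
grip_width: 0.5
grasp_force: 0.0
```

Call:
carry_out --pt "0 0 0 0 -0.4" --pt "0 0 0 0 -0.6" --pt "0 0 0 0 -1" --pt "0 0 0 0 -1" --pt "0 0 0 0 -1" --pt "0 0 0 0 -1" --pt "0 0 0 0 -1" --pt "0 0 0 0 -1" --force 60

```text
clock: 8.02
position: [0.5238, 0.3233, 0.0949]
ee_rot: [0.004, 1.0, 0.0, 0.0]
ft_force: [-0.7, -0.2, 5.4]
grip_width: 0.105
grasp_force: 59.7
```

```bash
cat > bar.py <<'E'
from fit import *
for n in("scene","side","wrist"):
    p=camera(n);C=cloud(p);x,y,z=[C[...,i] for i in range(3)]
    m=(z>.066)&(z<.083)&(y<-.33)&(y>-.376)&(x>.45)&(x<.62)
    if m.sum()>40:
        q=C[m];c,k=fitline(q,0);print(n,"bar y at .53 %.4f slope %.2f n%d"%(np.polyval(c,.53),np.degrees(c[0]),k), np.round(np.percentile(q[:,1],[50,90,99]),4))
    # rack side edges and entry
    d=(abs(z-.058)<.006)&(y<-.1)&(y>-.3)
    for lo,hi in((.36,.42),(.66,.72)):
        ys=np.arange(-.3,-.1,.01);e=[]
        for a in ys:
            s=x[d&(abs(y-a)<.005)&(x>.36)&(x<.72)]
            e.append(np.nan if len(s)<20 else (np.percentile(s,.5) if lo<.5 else np.percentile(s,99.5)))
        e=np.array(e);g=~np.isnan(e)
        if g.sum()>5: c=np.polyfit(ys[g],e[g],1);print(n,"rack edge x at -.2 %.4f slope %.2f"%(np.polyval(c,-.2),np.degrees(c[0])))
    s=(x>.48)&(x<.56)&(y<-.1)&(y>-.3)&(abs(z-.058)<.008)
    b=(y>.05)&(y<.34)&(x>.42)&(x<.65)&(abs(z-.06)<.0035)
    print(n,"deck z",np.round(np.median(z[s]),4),"board z",np.round(np.median(z[b]),4), b.sum(),s.sum())
E
python3 bar.py; python3 m.py d
```

```text
scene rack edge x at -.2 0.3892 slope -0.94
scene rack edge x at -.2 0.6860 slope -1.06
scene deck z 0.0568 board z 0.059 1865 2558
side rack edge x at -.2 0.3852 slope -1.08
side rack edge x at -.2 0.4776 slope 9.70
side deck z 0.0588 board z 0.0603 1994 57
wrist deck z nan board z 0.059 19860 0
wrist tail hold y n 5200 slope deg -0.51 at mid 0.3223 z95 0.1092
wrist right rim x n 6817 slope deg 0.55 at mid 0.4433 z95 0.0841
wrist hold top 5852 [[0.4756, 0.3077, 0.0987], [0.4821, 0.3175, 0.103], [0.5143, 0.3225, 0.104], [0.542, 0.3274, 0.1084], [0.5534, 0.3373, 0.111]]
side tail hold y n 190 slope deg -0.77 at mid 0.328 z95 0.1074
side left rim x n 154 slope deg 0.25 at mid 0.601 z95 0.0861
side right rim x n 259 slope deg 0.62 at mid 0.4391 z95 0.0863
side hold top 165 [[0.4723, 0.3177, 0.0983], [0.4782, 0.3213, 0.0992], [0.5037, 0.3275, 0.1042], [0.5644, 0.3308, 0.107], [0.5696, 0.3398, 0.1086]]
scene tail hold y n 100 slope deg 0.69 at mid 0.3156 z95 0.1056
scene left rim x n 220 slope deg 0.54 at mid 0.6044 z95 0.0847
scene right rim x n 93 slope deg 0.78 at mid 0.4425 z95 0.0840
scene hold top 82 [[0.4763, 0.3018, 0.0982], [0.4876, 0.306, 0.0986], [0.539, 0.3172, 0.1015], [0.5677, 0.3263, 0.1054], [0.5723, 0.3333, 0.1103]]
[0.5238 0.3233 0.095 ] [4.5e-03 1.0e+00 3.0e-04 5.0e-04] 8.325 [-0.32  1.05  5.29] [-0.33  0.47 -0.38  1.64  0.19  1.06  0.8 ]
  return _methods._mean(a, axis=axis, dtype=dtype,
  ret = ret.dtype.type(ret / rcount)
```

The grip holds at 60 N with a light hold-down of 5 N. The rack is turned −1.0° against the tray's +0.5°, and its deck is about 1.5–2 mm below the board. I'll start sliding and straighten the tray by 1.5° on the way.

Call:
carry_out --pt "0 -0.01 0 0 -1" --pt "-0.001 -0.03 0 -0.005 -1" --pt "-0.002 -0.065 0 -0.01 -1" --pt "-0.004 -0.11 0 -0.015 -1" --pt "-0.006 -0.16 0 -0.02 -1" --pt "-0.008 -0.21 0 -0.025 -1" --pt "-0.01 -0.26 0 -0.03 -1" --pt "-0.012 -0.31 0 -0.035 -1" --pt "-0.014 -0.36 0 -0.04 -1" --pt "-0.016 -0.41 0 -0.045 -1" --pt "-0.018 -0.46 0 -0.05 -1" --pt "-0.02 -0.51 0 -0.05 -1" --pt "-0.022 -0.56 0 -0.05 -1" --pt "-0.024 -0.61 0 -0.05 -1" --pt "-0.026 -0.655 0 -0.05 -1" --pt "-0.028 -0.69 0 -0.05 -1" --pt "-0.029 -0.71 0 -0.05 -1" --pt "-0.03 -0.72 0 -0.05 -1" --pt "-0.03 -0.72 0 -0.05 -1"

```text
clock: 10.7
position: [0.527, 0.2167, 0.0949]
ee_rot: [-0.009, 1.0, 0.001, 0.001]
ft_force: [-0.6, 5.9, 4.7]
grip_width: 0.107
grasp_force: 59.6
```

```bash
cat > t.py <<'E'
from fit import *
import sys
o=manip.get_obs();P=o["position"];print(np.round(P,4),np.round(o["ee_rot"],4),o["clock"],np.round(o["ft_force"],2),np.round(o["joint_pos"],2),o["grasp_force"],np.round(o["torque"],2))
for n in("side","scene","wrist"):
    p=camera(n);C=cloud(p);x,y,z=[C[...,i] for i in range(3)];save(p,sys.argv[1]+"_"+n+".png")
    for l,cx in(("left",P[0]+.08),("right",P[0]-.08)):
        m=(abs(x-cx)<.015)&(y<P[1]-.01)&(y>P[1]-.25)&(z>.074)&(z<.092)
        if m.sum()>50:
            q=C[m];c,k=fitline(q[:,:2],1);r=abs(q[:,0]-np.polyval(c,q[:,1]))<.006;cz=np.polyfit(q[r,1],q[r,2],1)
            print(n,l,"x at tail-.125: %.4f slope %.2f pitch(+=nose down) %.2f deg  z tail %.4f nose %.4f"%(np.polyval(c,P[1]-.125),np.degrees(c[0]),np.degrees(cz[0]),np.polyval(cz,P[1]),np.polyval(cz,P[1]-.25)),k)
E
python3 t.py e
```

```text
[0.527  0.2167 0.0949] [-9.3e-03  1.0e+00  1.1e-03  5.0e-04] 10.7 [-0.63  5.88  4.74] [-0.16  0.38 -0.37  1.77  0.15  1.02  1.  ] 59.6105867670849 [ 1.04  0.11 -0.04]
side left x at tail-.125: 0.6073 slope -1.37 pitch(+=nose down) 0.28 deg  z tail 0.0832 nose 0.0820 146
side right x at tail-.125: 0.4456 slope -1.01 pitch(+=nose down) 0.10 deg  z tail 0.0839 nose 0.0835 212
scene left x at tail-.125: 0.6115 slope -0.99 pitch(+=nose down) -0.20 deg  z tail 0.0798 nose 0.0807 322
scene right x at tail-.125: 0.4498 slope -0.88 pitch(+=nose down) -0.03 deg  z tail 0.0802 nose 0.0803 144
wrist right x at tail-.125: 0.4500 slope -0.99 pitch(+=nose down) -0.06 deg  z tail 0.0827 nose 0.0830 6621
```

View pics/e_side.png

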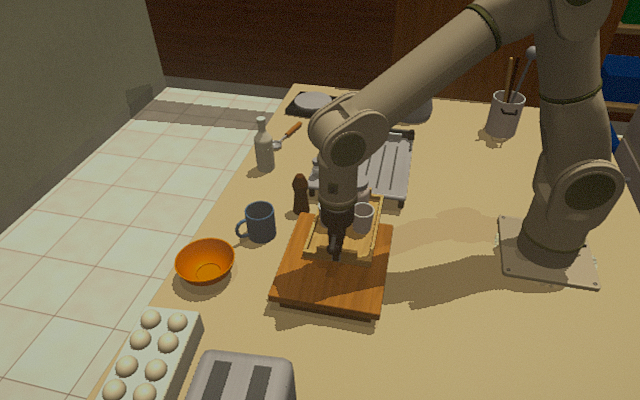

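The side view shows the tray (px 345,230) level with its nose over the gap. Pitch is about 0° and yaw −1.0° matches the rack. Continuing.

Call:
carry_out --pt "0 -0.01 0 0 -1" --pt "-0.001 -0.03 0 0 -1" --pt "-0.002 -0.06 0 0 -1" --pt "-0.003 -0.1 0 0 -1" --pt "-0.004 -0.14 0 0 -1" --pt "-0.005 -0.18 0 0 -1" --pt "-0.006 -0.22 0 0 -1" --pt "-0.007 -0.26 0 0 -1" --pt "-0.008 -0.3 0 0 -1" --pt "-0.009 -0.34 0 0 -1" --pt "-0.01 -0.37 0 0 -1" --pt "-0.01 -0.39 0 0 -1" --pt "-0.01 -0.4 0 0 -1" --pt "-0.01 -0.4 0 0 -1"

```text
clock: 12.6
position: [0.5299, 0.1573, 0.0953]
ee_rot: [-0.009, 1.0, 0.002, 0.001]
ft_force: [1.3, 7.3, 5.8]
grip_width: 0.103
grasp_force: 59.8
```

```bash
python3 t.py f; python3 bar.py 2>/dev/null
```

```text
[0.5299 0.1573 0.0953] [-0.0095  1.      0.0016  0.001 ] 12.6 [1.26 7.33 5.77] [-0.07  0.34 -0.35  1.82  0.13  1.    1.12] 59.835827462375164 [ 1.52  0.13 -0.07]
side left x at tail-.125: 0.6099 slope -1.35 pitch(+=nose down) 0.45 deg  z tail 0.0833 nose 0.0813 132
side right x at tail-.125: 0.4484 slope -0.98 pitch(+=nose down) 0.23 deg  z tail 0.0841 nose 0.0831 184
scene left x at tail-.125: 0.6145 slope -1.03 pitch(+=nose down) 0.15 deg  z tail 0.0808 nose 0.0801 343
scene right x at tail-.125: 0.4527 slope -0.93 pitch(+=nose down) 0.09 deg  z tail 0.0803 nose 0.0799 153
wrist right x at tail-.125: 0.4530 slope -1.05 pitch(+=nose down) 0.19 deg  z tail 0.0832 nose 0.0823 6634
scene rack edge x at -.2 0.3892 slope -1.29
scene rack edge x at -.2 0.6860 slope -0.97
scene deck z 0.0568 board z 0.0584 2237 2572
side bar y at .53 -0.3680 slope -0.22 n62 [-0.3678 -0.3633 -0.3599]
side rack edge x at -.2 0.3852 slope -1.15
side rack edge x at -.2 0.6611 slope 11.05
side deck z 0.0587 board z 0.0602 5821 354
wrist deck z nan board z 0.0591 109043 0
```

The nose is over the rack (y ≈ −0.098) with 0.2° of sag. Continuing, with a slight lowering at the end for the lower deck.

Call:
carry_out --pt "0 -0.015 0 0 -1" --pt "0 -0.05 0 0 -1" --pt "0 -0.1 0 0 -1" --pt "0 -0.155 0 0 -1" --pt "0 -0.21 0 0 -1" --pt "0 -0.265 0 0 -1" --pt "0 -0.32 0 0 -1" --pt "0 -0.375 0 0 -1" --pt "0 -0.43 0 0 -1" --pt "0 -0.485 0 0 -1" --pt "0 -0.54 0 0 -1" --pt "0 -0.595 0 0 -1" --pt "0 -0.65 0 0 -1" --pt "0 -0.705 0 0 -1" --pt "0 -0.76 0.002 0 -1" --pt "0 -0.815 0.005 0 -1" --pt "0 -0.86 0.008 0 -1" --pt "0 -0.89 0.01 0 -1" --pt "0 -0.9 0.01 0 -1" --pt "0 -0.9 0.01 0 -1"

```text
clock: 15.4
position: [0.5324, 0.0206, 0.0935]
ee_rot: [-0.009, 1.0, 0.001, 0.001]
ft_force: [0.8, 6.4, 4.3]
grip_width: 0.107
grasp_force: 59.7
```

```bash
cat >> t.py <<'E'
    m=(z>.07)&(z<.084)&(y<-.345)&(y>-.374)&(x>.46)&(x<.62)
    if m.sum()>40:
        q=C[m];c,k=fitline(q,0);print(n,"bar y at .53 %.4f slope %.2f n%d"%(np.polyval(c,.53),np.degrees(c[0]),k), np.round(np.percentile(q[:,1],[50,90,99]),4))
    m=(z>.092)&(z<.11)&(y<P[1]-.24)&(y>P[1]-.275)&(abs(x-P[0])<.045)
    if m.sum()>30: print(n,"front hold y med",np.round(np.percentile(C[m][:,1],[2,50,98]),4))
E
python3 t.py g
```

```text
[0.5324 0.0206 0.0935] [-8.8e-03  1.0e+00  5.0e-04  7.0e-04] 15.4 [0.76 6.43 4.31] [ 0.12  0.3  -0.28  1.87  0.1   0.98  1.39] 59.69237381592393 [ 1.18  0.1  -0.04]
side left x at tail-.125: 0.6123 slope -1.26 pitch(+=nose down) -0.15 deg  z tail 0.0814 nose 0.0821 105
side right x at tail-.125: 0.4506 slope -1.02 pitch(+=nose down) 0.16 deg  z tail 0.0827 nose 0.0820 145
side bar y at .53 -0.3678 slope -1.27 n76 [-0.3672 -0.3637 -0.362 ]
scene left x at tail-.125: 0.6166 slope -0.97 pitch(+=nose down) -0.22 deg  z tail 0.0791 nose 0.0800 417
scene right x at tail-.125: 0.4550 slope -0.86 pitch(+=nose down) -0.06 deg  z tail 0.0794 nose 0.0796 172
scene front hold y med [-0.2378 -0.2343 -0.2272]
wrist right x at tail-.125: 0.4554 slope -1.04 pitch(+=nose down) 0.07 deg  z tail 0.0816 nose 0.0813 6576
```

View pics/g_scene.png

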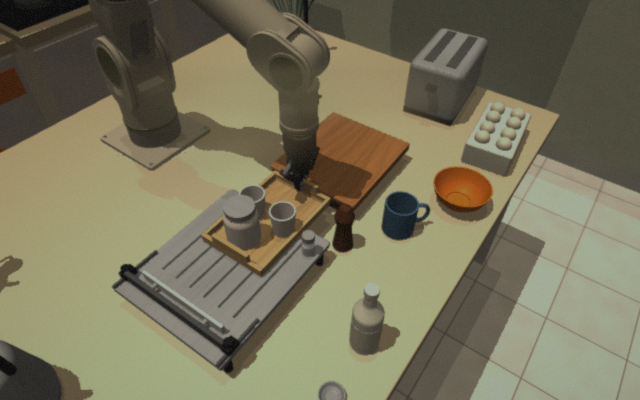

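Scene view: the tray is on the rack and central (px 268,220), load standing, spice jar clear, and the bar at (185,300) about 130 mm ahead. I'll approach to about 25 mm short of it.

Call:
carry_out --pt "0 -0.015 0 0 -1" --pt "0 -0.05 0 0 -1" --pt "0 -0.1 0 0 -1" --pt "0 -0.155 0 0 -1" --pt "0 -0.21 0 0 -1" --pt "0 -0.265 0 0 -1" --pt "0 -0.32 0 0 -1" --pt "0 -0.375 0 0 -1" --pt "0 -0.43 0 0 -1" --pt "0 -0.485 0 0 -1" --pt "0 -0.54 0 0 -1" --pt "0 -0.59 0 0 -1" --pt "0 -0.63 0 0 -1" --pt "0 -0.66 0 0 -1" --pt "0 -0.68 0 0 -1" --pt "0 -0.69 0 0 -1" --pt "0 -0.69 0 0 -1"

```text
clock: 17.68
position: [0.5342, -0.0827, 0.0935]
ee_rot: [-0.009, 1.0, 0.001, 0.001]
ft_force: [0.2, 6.8, 5.0]
grip_width: 0.108
grasp_force: 59.8
```

```bash
python3 t.py i
```

```text
[ 0.5342 -0.0827  0.0935] [-9.e-03  1.e+00  5.e-04  6.e-04] 17.675 [0.16 6.84 5.01] [ 0.26  0.31 -0.22  1.85  0.08  0.99  1.6 ] 59.82558097690344 [1.42 0.02 0.05]
side left x at tail-.125: 0.6143 slope -1.39 pitch(+=nose down) 0.09 deg  z tail 0.0818 nose 0.0814 98
side right x at tail-.125: 0.4524 slope -0.90 pitch(+=nose down) -0.02 deg  z tail 0.0822 nose 0.0823 122
scene left x at tail-.125: 0.6186 slope -1.01 pitch(+=nose down) -0.05 deg  z tail 0.0797 nose 0.0799 505
scene right x at tail-.125: 0.4568 slope -1.07 pitch(+=nose down) -0.00 deg  z tail 0.0796 nose 0.0796 208
scene front hold y med [-0.3409 -0.3371 -0.3302]
wrist right x at tail-.125: 0.4575 slope -1.11 pitch(+=nose down) 0.03 deg  z tail 0.0814 nose 0.0813 6495
```

```bash
python3 -c "
import cv2;a=cv2.imread('pics/i_scene.png')[200:370,90:330];cv2.imwrite('pics/i_c.png',cv2.resize(a,None,fx=3,fy=3))"
```

```text
(no output)
```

View pics/i_c.png

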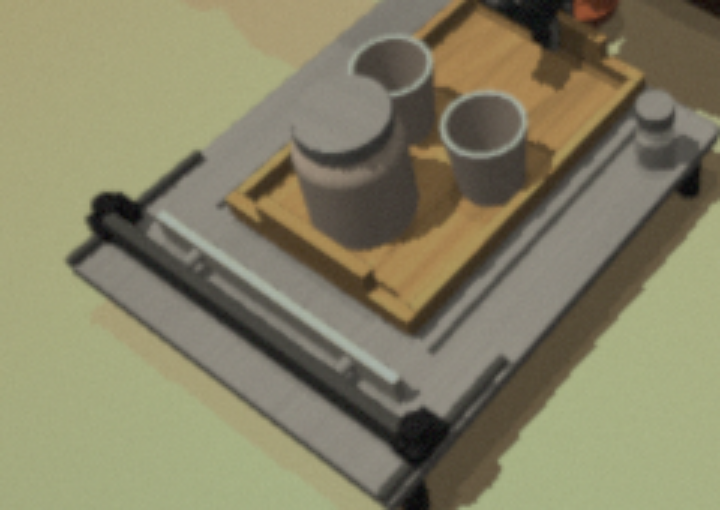

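In the crop the bar's pale face is parallel to the tray front, roughly 25–30 mm away. Now slow feeling steps.

Call:
carry_out --pt "0 -0.01 0 0 -1" --pt "0 -0.025 0 0 -1" --pt "0 -0.045 0 0 -1" --pt "0 -0.065 0 0 -1" --pt "0 -0.085 0 0 -1" --pt "0 -0.1 0 0 -1" --pt "0 -0.1 0 0 -1"

```text
clock: 18.7
position: [0.5344, -0.0978, 0.0935]
ee_rot: [-0.009, 1.0, 0.0, 0.001]
ft_force: [0.5, 5.5, 5.9]
grip_width: 0.105
grasp_force: 59.8
```

Call:
carry_out --pt "0 -0.007 0 0 -1" --pt "0 -0.013 0 0 -1" --pt "0 -0.02 0 0 -1" --pt "0 -0.02 0 0 -1"

```text
clock: 19.2
position: [0.5345, -0.1004, 0.0936]
ee_rot: [-0.009, 1.0, 0.001, 0.001]
ft_force: [-0.2, 7.8, 5.9]
grip_width: 0.103
grasp_force: 59.9
```

Call:
carry_out --pt "0 -0.007 0 0 -1" --pt "0 -0.013 0 0 -1" --pt "0 -0.02 0 0 -1" --pt "0 -0.02 0 0 -1"

```text
clock: 19.7
position: [0.5346, -0.1034, 0.0935]
ee_rot: [-0.009, 1.0, 0.001, 0.001]
ft_force: [-0.1, 6.8, 6.6]
grip_width: 0.106
grasp_force: 59.9
```

```bash
cat > g.py <<'E'
from fit import *
o=manip.get_obs();P=o["position"]
p=camera("scene");C=cloud(p);x,y,z=[C[...,i] for i in range(3)]
m=(z>.092)&(z<.11)&(y<P[1]-.24)&(y>P[1]-.275)&(abs(x-P[0])<.045)
f=np.percentile(C[m][:,1],[2,50])
for r in outline_of("bar",p)[:1]:
    q=C[r["region"]&(z>.08)&(z<.092)];c,k=fitline(q,0);print("bar conf",r["conf"],"mid",np.polyval(c,.536),"slope",np.degrees(c[0]),np.percentile(q[:,1]-np.polyval(c,q[:,0]),[2,98]))
print(np.round(P,4),np.round(o["ft_force"],2),"front",f)
E
python3 g.py
```

```text
bar conf 0.68 mid -0.37543862622759844 slope 0.9306741370915242 [-0.00368782  0.00422305]
[ 0.5346 -0.1034  0.0935] [-0.13  6.83  6.62] front [-0.36151267 -0.35764889]
```

Call:
carry_out --pt "0 -0.01 0 0 -1" --pt "0 -0.02 0 0 -1" --pt "0 -0.02 0 0 -1"

```text
clock: 20.18
position: [0.5346, -0.1065, 0.0936]
ee_rot: [-0.009, 1.0, 0.001, 0.001]
ft_force: [-0.2, 7.2, 5.6]
grip_width: 0.106
grasp_force: 59.9
```

Call:
carry_out --pt "0 -0.01 0 0 -1" --pt "0 -0.02 0 0 -1" --pt "0 -0.02 0 0 -1"

```text
clock: 20.55
position: [0.5347, -0.1095, 0.0936]
ee_rot: [-0.009, 1.0, 0.001, 0.001]
ft_force: [-0.4, 7.4, 6.2]
grip_width: 0.11
grasp_force: 59.9
```

Call:
carry_out --pt "0 -0.01 0 0 -1" --pt "0 -0.01 0 0 -1"

```text
clock: 20.8
position: [0.5347, -0.111, 0.0935]
ee_rot: [-0.009, 1.0, 0.001, 0.001]
ft_force: [-0.2, 6.8, 5.8]
grip_width: 0.11
grasp_force: 59.9
```

Call:
carry_out --pt "0 -0.01 0 0 -1" --pt "0 -0.01 0 0 -1"

```text
clock: 21.05
position: [0.5347, -0.1125, 0.0936]
ee_rot: [-0.009, 1.0, 0.001, 0.001]
ft_force: [0.0, 7.4, 5.7]
grip_width: 0.107
grasp_force: 59.9
```

Call:
carry_out --pt "0 -0.01 0 0 -1" --pt "0 -0.01 0 0 -1"

```text
clock: 21.3
position: [0.5348, -0.1136, 0.0936]
ee_rot: [-0.009, 1.0, 0.001, 0.001]
ft_force: [-0.1, 8.1, 6.4]
grip_width: 0.104
grasp_force: 59.9
```

Call:
carry_out --pt "0 -0.01 0 0 -1" --pt "0 -0.01 0 0 -1"

```text
clock: 21.55
position: [0.5349, -0.1145, 0.0935]
ee_rot: [-0.009, 1.0, 0.001, 0.001]
ft_force: [0.3, 10.1, 6.4]
grip_width: 0.112
grasp_force: 60.0
```

```bash
python3 g.py
```

```text
bar conf 0.97 mid -0.3772908581791199 slope 0.7202644305759323 [-0.00315786  0.00392884]
[ 0.5349 -0.1145  0.0935] [ 0.32 10.06  6.44] front [-0.37266753 -0.36863934]
```

Contact felt at TCP y ≈ −0.113: Fy rises from 7 N to 10 N. Pressing on to about 4.5 mm.

Call:
carry_out --pt "0 -0.006 0 0 -1" --pt "0 -0.012 0 0 -1" --pt "0 -0.012 0 0 -1"

```text
clock: 22.02
position: [0.5349, -0.1155, 0.0936]
ee_rot: [-0.01, 1.0, 0.002, 0.001]
ft_force: [-0.5, 12.9, 8.2]
grip_width: 0.108
grasp_force: 60.1
```

Call:
carry_out --pt "0 -0.006 0 0 -1" --pt "0 -0.01 0 0 -1" --pt "0 -0.01 0 0 -1" --pt "0 -0.01 0 0 -1"

```text
clock: 22.52
position: [0.535, -0.1163, 0.0936]
ee_rot: [-0.01, 1.0, 0.002, 0.0]
ft_force: [-1.5, 16.0, 7.4]
grip_width: 0.11
grasp_force: 60.2
```

```bash
python3 g.py
```

```text
bar conf 0.58 mid -0.37847098237973986 slope 0.7772513204532513 [-0.00386196  0.00479556]
[ 0.535  -0.1163  0.0936] [-1.46 16.01  7.39] front [-0.37421549 -0.37046788]
```

Call:
carry_out --pt "0 -0.004 0 0 -1" --pt "0 -0.008 0 0 -1" --pt "0 -0.008 0 0 -1" --pt "0 -0.008 0 0 -1"

```text
clock: 23.12
position: [0.535, -0.117, 0.0936]
ee_rot: [-0.01, 1.0, 0.002, 0.0]
ft_force: [-1.4, 18.0, 7.7]
grip_width: 0.111
grasp_force: 60.3
```

```bash
python3 t.py k
```

```text
[ 0.535  -0.117   0.0936] [-1.030e-02  9.999e-01  2.100e-03  4.000e-04] 23.125 [-1.4  18.03  7.7 ] [ 0.31  0.32 -0.2   1.84  0.07  0.99  1.67] 60.26042509591207 [ 3.2   0.24 -0.16]
side left x at tail-.125: 0.6147 slope -1.35 pitch(+=nose down) -0.24 deg  z tail 0.0814 nose 0.0825 97
side right x at tail-.125: 0.4529 slope -0.78 pitch(+=nose down) 0.01 deg  z tail 0.0822 nose 0.0822 114
side bar y at .53 -0.3573 slope 4.86 n36 [-0.3622 -0.3577 -0.3474]
scene left x at tail-.125: 0.6193 slope -1.03 pitch(+=nose down) -0.08 deg  z tail 0.0796 nose 0.0799 536
scene right x at tail-.125: 0.4578 slope -0.96 pitch(+=nose down) -0.14 deg  z tail 0.0793 nose 0.0799 224
scene bar y at .53 -0.3618 slope -4.60 n91 [-0.364  -0.348  -0.3452]
scene front hold y med [-0.3749 -0.3706 -0.3644]
wrist right x at tail-.125: 0.4583 slope -1.26 pitch(+=nose down) 0.17 deg  z tail 0.0817 nose 0.0809 6614
```

The press is 4–5 mm (ΔF ≈ 11 N) and the tray is level and square. Letting go gently.

Call:
carry_out --pt "0 0 0 0 -0.7" --pt "0 0 0 0 -0.6" --pt "0 0 0 0 -0.5" --pt "0 0 0 0 -0.3" --pt "0 0 0 0 -0.15" --pt "0 0 0 0 0" --pt "0 0 0 0 0" --force 20

```text
clock: 24.15
position: [0.5342, -0.1212, 0.0927]
ee_rot: [-0.008, 1.0, -0.0, -0.0]
ft_force: [-0.3, 0.1, -0.4]
grip_width: 0.498
grasp_force: 0.0
```

```bash
python3 g.py
python3 - <<'E'
from h import *
p=camera("wrist");C=cloud(p);save(p,"l.png")
z=C[...,2];m=(z>.1)&(z<.107)&(abs(C[...,0]-.535)<.06)&(abs(C[...,1]+.117)<.03)
print(m.sum(),np.percentile(C[m],[2,50,98],axis=0).round(4).tolist())
E
```

```text
bar conf 0.77 mid -0.37712990743591013 slope 1.0018713912753447 [-0.00349364  0.00439815]
[ 0.5342 -0.1212  0.0927] [-0.26  0.06 -0.36] front [-0.37285404 -0.36889627]
5208 [[0.4875, -0.1435, 0.1008], [0.5242, -0.1159, 0.1026], [0.5612, -0.0968, 0.1057]]
```

View pics/l.png

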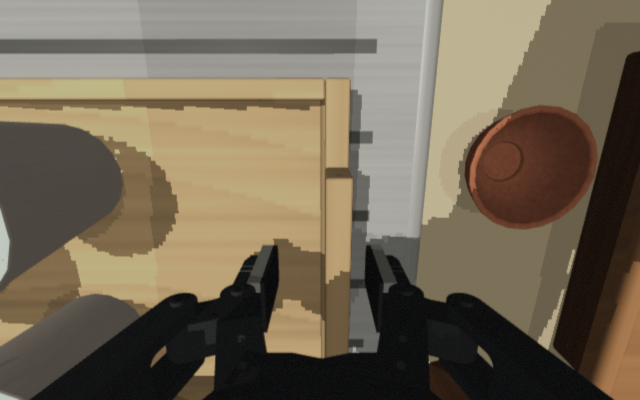

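The fingers are clear on both sides of the hand-hold (px 338 between 278 and 365). The tray eased back about 2 mm and still bears on the bar. Rising straight up.

Call:
carry_out --pt "0 0 -0.03 0 0" --pt "0 0 -0.1 0 0" --pt "0 0 -0.22 0 0" --pt "0 0 -0.4 0 0" --pt "0 0 -0.6 0 0" --pt "0 0 -0.8 0 0" --pt "0 0 -0.95 0 0" --pt "0 0 -1 0 0" --pt "0 0 -1 0 0" --pt "0 0 -1 0 0"

```text
clock: 25.55
position: [0.5338, -0.1209, 0.2419]
ee_rot: [-0.009, 1.0, 0.0, -0.001]
ft_force: [0.4, -0.0, 0.8]
grip_width: 0.498
grasp_force: 0.0
```

```bash
python3 g.py
python3 - <<'E'
from h import *
p=camera("scene");save(p,"m.png");C=cloud(p);z=C[...,2]
m=(z>.092)&(z<.11)&(C[...,1]<-.355)&(C[...,1]>-.385)&(abs(C[...,0]-.535)<.045)
print(np.percentile(C[m][:,1],[2,50]))
E
```

```text
bar conf 0.79 mid -0.3770844639393618 slope 1.041848392023812 [-0.0035667   0.00471627]
[ 0.5338 -0.1209  0.2419] [ 0.36 -0.04  0.77] front [-0.37298733 -0.36905226]
[-0.37298516 -0.36922581]
```

View pics/m.png

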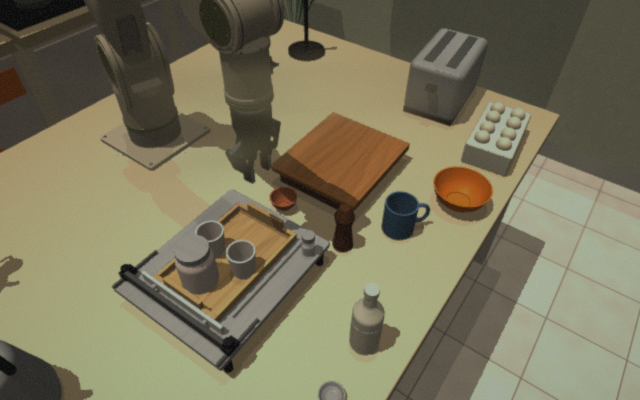

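The final view shows the tray against the bar (px ~180,300), the jar and cups standing, the bystanders where they were, and the gripper clear.

```bash
python3 -c "
from h import *
print(ticket.hand_in())"
```

```text
the job is handed in; nothing more can be done
None
```

The tray slid level across the gap onto the middle of the rack, was pressed about 4–5 mm against the bar (estimated from the wrist force and the arm's travel) and released resting against it, with the jar and cups still standing and the job handed in at about 26 s.

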